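# Fit and latch the slicing cassette in the mushroom slicer

### The arm

A 6-joint arm with a two-finger parallel gripper is mounted at the origin on the work surface; the furniture and walls round the work are solid. World frame = base frame: x ahead of the robot, y to its left, z up, the work surface at z = 0. Lengths are in m, angles in rad, forces in N, time in s.
With the tool pointing down it reaches from about 0.3 to 0.775 m from the base axis. Payload 14.6 kg.
Tool frame: the origin (TCP) lies between the finger pads; the fingertips stand 19 mm ahead of it and the grasp point (between the pads) is the TCP; z points along the fingers, y is the direction in which the jaws open and shut (so a half turn about z gives the same grasp; the last joint's range is limited). The gripper opens to 94 mm and grips with 3 to 60 N. Pads are 16 mm wide; open, the fingers measure 119 mm over their backs; the gripper's body (75 mm by 177 mm) begins 78 mm behind the grasp point.
Start: joints at [-1.347, 0.3, 1.521, -0, 1.321, -0.067], TCP at [0.158, -0.527, 0.224] pointing down, gripper open.
Joint ranges: [-3.03, 3.03], [-0.79, 2.21], [0.23, 2.52], [-1.04, 4.18], [0, 3.07], [-2.55, 2.55]. Speed limits (rad/s): [2.22, 2.22, 2.57, 3.14, 3.14, 3.14].

### API

Orientations are given as [roll, pitch, yaw] about the fixed x, y, z axes, in that order (R = Rz(yaw) Ry(pitch) Rx(roll)).
In Python, from station import telemetry, vision, ctrl gives the robot as it stands. The module is installed in compiled form; this text tells all that it offers.
- The arm moves only by the shell command python3 -m creep 'ROWS' [FORCE]. ROWS is JSON, a list of rows, each a list of 3 entries, a list of its own where there are three numbers: the shift along the tool's x, y, z in units of 50 mm (1.0 is 50 mm), then the turn about the tool's z in units of 8 degrees (1.0 is 8 degrees), then the opening, from 0 (shut) to 1 (fully open). In form: [[[tx, ty, tz], twist, gripper], ...]. A call has 1 to 12 rows; each row is the pose to reach, as a shift and turn from the pose commanded when the call began, along the tool's axes at that moment; what a row does not reach only later rows make up. A row lasts 1/10 s, in which the tool goes at most 50 mm and 8.59 degrees, less where a joint would pass 70% of its speed; a pose out of reach is approached as far as the arm can. A call with a gripper value outside its range is refused whole. The fingers move at their own pace and stop on an object; FORCE is the grip in N (left out, the last holds). Time passes only in rows, so rows that repeat a pose let the fingers close. It gives the time, the measured TCP pose, the force and the opening at its end, in the units of the state.
- telemetry.get_obs(): the state, without advancing time (a new reading comes with each control period).
- vision.camera(name): name is "side" or "top" or "wrist"; returns a dict with "img" (420x560x3 uint8, red, green, blue), "depth" (420x560 float32, m along the optical axis (not along the pixel's ray), 0 where there is no reading), "vertical_fov" (degrees; the focal length in pixels is half the picture's height over the tangent of half this angle, whatever the lens; pixels are square), "cx", "cy" (the principal point, pixels), "dist" ([k1, k2, p1, p2, k3] as OpenCV has them; the pictures are not rectified), "extrinsics" (4x4, takes a point from camera to world coordinates); the wrist camera has in their place "hand_eye" (4x4, takes a point from camera to tool coordinates, whose origin is the TCP and whose axes are the flange's). Camera axes: x right, y down, z forward; pixel columns grow to the right and rows downward; lengths in m; the calibration is good to about 2 mm. A picture is of the moment at which its call begins: read the wrist's pose just before it.
- ctrl.hand_in(): hands the job in, once; it reports no verdict.
The state is a dict: "time_s": time; "qpos": joint angles; "joint_vel": joint speeds; "tau": joint torques, N m; "ee_pos": TCP position; "eef_rot": TCP orientation; "force": force on the tool from outside, world axes, zero at the start; "moment": the same for the moment, N m; "grip_width": finger opening in m.
Only numpy, scipy, OpenCV 4.12 (cv2) and the standard library are available. Lean on these libraries where they do the work, as an engineer would, in place of code of your own. Each camera call takes 0.05 s, during which the arm holds its last target.

### The job

Get the mushroom slicer ready for slicing: slide the cassette with the parallel blades, pull tab last, under the two guide rails until it is fully home against the stop, then swing the latch fully across behind it so that it cannot come out. Leave the other cassette (the star-shaped wedge blades) and the mushrooms where they lie.

Things in the scene. Friction and masses are not known exactly. Their poses are not given: they have to be found in the camera images.
- slicer: Grey metal bench slicer, 285 mm long (x) by 150 wide, fixed to the table. Origin on the table, z = 0; +x is the way a cassette slides in, +y left of that. Level deck at z = 50 mm, open on top from x = -135 to -34 mm: a cassette can be set down here, leading edge just before x = -34. Behind x = 80 mm the pusher head stands raised, fixed, up to z = 250 mm.
- slicer_mouth (a point): Middle of the guide mouth, on the deck: x = -20, y = 0, z = 50 mm of the slicer, with its axes. From here two fixed aluminium rails run 90 mm in +x to the stop bar: 87 mm between their sides, lips 14.5 mm above the deck (tops 17.5, ends bent up to 23 mm) reaching in to y = +-38 mm. For 40 mm before the mouth, side guides 7 mm high narrow from 103 to 87 mm.
- slicer_home (a point): Where the centre of the cassette's pull tab comes to be when the cassette is fully home against the stop: x = -25, y = 0, z = 79 mm in the slicer's frame, with the slicer's axes.
- slice_tab (a point): Cassette with seven parallel blades: flat grey plastic frame 100 long (x), 84 wide (y), 12 mm thick, 0.2 kg, leading corners rounded 8 mm, lying flat. On its trailing end an upright pull tab, 10 mm thick (x), 60 wide (y), 34 mm high above the frame. This point: the tab's centre, 29 mm above the frame's underside, 45 mm behind (-x) the frame's centre. +x points from tab to leading end.
- wedge_tab (a point): The same point of the other cassette, which is alike in all but its blades: six blades in a star round a hub. It stays where it lies.
- latch (a joint): Swing latch on the slicer's right (-y) side; upright pivot at x = -46, y = -64 mm of the slicer. 0: arm points to slicer -x, beside the deck, clear of a cassette (starts -0.5 to 0). Grows clockwise from above; 1.57 (stop): arm points to +y, across behind the tab, 5 mm clear of it. Stays where left; about 1 N at the knob moves it. Arm 56 long, 22 wide, z = 58 to 65 mm.
- latch_knob (a point): Middle (z = 79 mm) of the latch's upright black knob, 13 mm across, from z = 68 to 91 mm, 44 mm from the pivot. It can be pushed round with a closed gripper.
- mushroom_a_mid (a point): Middle of a loose mushroom, about 65 mm, on the table near the slicer.
- mushroom_b_mid (a point): Middle of a loose mushroom on the table near the slicer, about 65 mm.
- mushroom_c_mid (a point): Middle of a loose mushroom, about 54 mm, on the table near the slicer.
Mind the look-alikes: they are no part of the job. What is shaped like the part that bears slice_tab but green is not meant.

How it is judged:
At the end, for the whole second after the job is handed in: The parallel-blade cassette lies under the guide rails against the stop (pull tab within 6.5 mm of home along the slide, 4 mm sideways and in height, square within 0.08 rad), at rest, and the latch is across behind it (joint above 1.4 rad) (x of slice_tab in the frame of slicer_home between -0.0065 and 0.004 m and y of slice_tab in the frame of slicer_home between -0.004 and 0.004 m and z of slice_tab in the frame of slicer_home between -0.004 and 0.004 m and angle between the x axis of slice_tab and the x axis of slicer, either way round below 0.08 rad and value of joint latch above 1.4 rad and linear speed of slice_cassette below 0.01 m/s); the robot touches nothing.
It fails at once if the wedge cassette is moved from its place (more than 20 mm) (distance of wedge_tab from where it was at the start of the episode above 0.02 m).
It fails at once if a loose mushroom is moved (more than 30 mm) (distance of any of mushroom_a_mid, mushroom_b_mid, mushroom_c_mid from where it was at the start of the episode above 0.03 m).
It also fails if it takes over 53 s, if anything falls off the work surface, if the arm or the gripper's body presses on something with over 40 N, if the wrist force passes 120 N, or if a joint passes its speed limit or range.

## Working session

There is one attempt and no reset: what is moved stays moved. The work goes in short steps, Python scripts to look and compute and a shell command to move; the robot and the scene stay as the last step left them, time stands still between calls to the robot, and variables do not carry over. Pictures are saved under pics/ and viewed, and the job is handed in when it is done.

```bash
mkdir -p pics; ls; cat > h.py <<'E'
import numpy as np, cv2
from station import telemetry, vision, ctrl
def snap(name, fn):
    s=telemetry.get_obs(); c=vision.camera(name)
    cv2.imwrite(f'pics/{fn}.png', c['img'][:,:,::-1])
    np.savez(f'pics/{fn}.npz', ee=s['ee_pos'], rot=s['eef_rot'], **{k:np.array(v) for k,v in c.items()})
    return c
E
python3 - <<'E'
from h import *
print(telemetry.get_obs())
for n in ('top','side','wrist'):
    c=snap(n,n+'0'); print(n,c['vertical_fov'],c['cx'],c['cy'],c['dist']); print(c.get('extrinsics',c.get('hand_eye')))
E
```

```text
pics
{'time_s': 0.0, 'qpos': array([-1.34660050e+00,  3.00481173e-01,  1.52157932e+00,  2.64421536e-05,
        1.32072594e+00, -6.65846714e-02]), 'joint_vel': array([ 0.00238032,  0.0007175 , -0.00010843,  0.00113836,  0.0001541 ,
        0.00215591]), 'tau': array([ 4.31590797e-05, -5.31808662e+01, -3.52734590e+01,  7.08745932e-02,
        2.44126737e-02, -7.24643428e-05]), 'ee_pos': array([ 0.15764155, -0.52666688,  0.22388154]), 'eef_rot': array([-3.14040322e+00, -1.04983974e-04,  2.90773882e-01]), 'force': array([-0.36717964, -0.66085028, -0.73274375]), 'moment': array([-0.04673419,  0.0360802 ,  0.00796813]), 'grip_width': 0.09401585597714748}
top 44.82815627623699 278.9036674123513 216.3234600571938 [0.00550969 0.         0.         0.         0.        ]
[[ 2.02214753e-03 -9.95065239e-01  9.92022203e-02  3.19734552e-01]
 [-9.99886693e-01 -5.32160472e-04  1.50438570e-02 -2.22815670e-03]
 [-1.49168277e-02 -9.92214009e-02 -9.94953568e-01  1.62894160e+00]
 [ 0.00000000e+00  0.00000000e+00  0.00000000e+00  1.00000000e+00]]
side 55.43774526728697 272.58648581234723 214.0026915466969 [-0.09680962  0.          0.          0.          0.        ]
[[-0.98575679 -0.11405244  0.12359445  0.36307279]
 [-0.1681018   0.64621604 -0.74441025  0.69941765]
 [ 0.00503309 -0.75458391 -0.65618427  0.6837108 ]
 [ 0.          0.          0.          1.        ]]
wrist 58.96747453835395 280.3013282956906 206.2572744065131 [-0.02506187  0.          0.          0.          0.        ]
[[-6.21033080e-04 -9.68378215e-01 -2.49485965e-01  7.18487864e-02]
 [ 9.99999732e-01 -5.04473954e-04 -5.31137397e-04  3.33079282e-05]
 [ 3.88482713e-04 -2.49486228e-01  9.68378269e-01 -1.60397755e-01]
 [ 0.00000000e+00  0.00000000e+00  0.00000000e+00  1.00000000e+00]]
```

View pics/top0.png

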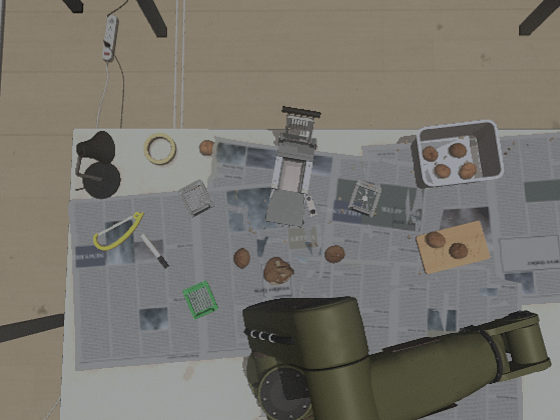

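View pics/side0.png

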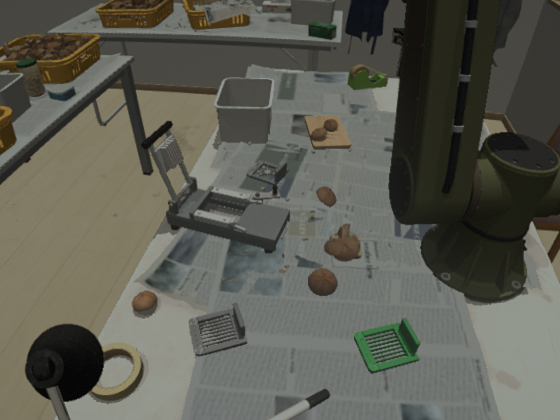

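View pics/wrist0.png

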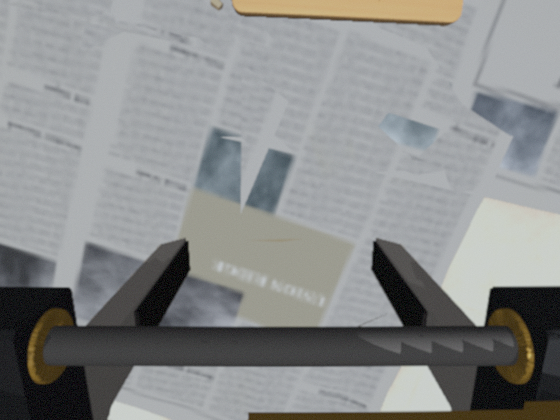

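```bash
cat >> h.py <<'E'
def load(fn): return np.load(f'pics/{fn}.npz')
def Tcw(d):
    if 'extrinsics' in d: return d['extrinsics']
    from scipy.spatial.transform import Rotation as R
    T=np.eye(4); T[:3,:3]=R.from_euler('xyz',d['rot']).as_matrix(); T[:3,3]=d['ee']; return T@d['hand_eye']
def K(d):
    f=210/np.tan(np.radians(float(d['vertical_fov']))/2); return np.array([[f,0,float(d['cx'])],[0,f,float(d['cy'])],[0,0,1.]])
def rays(d,px):
    u=cv2.undistortPoints(np.array(px,float).reshape(-1,1,2),K(d),d['dist']).reshape(-1,2)
    return np.c_[u,np.ones(len(u))]
def atz(d,px,z):
    T=Tcw(d); r=rays(d,px)@T[:3,:3].T; o=T[:3,3]; s=(z-o[2])/r[:,2]; return o+r*s[:,None]
def cloud(d):
    g=np.stack(np.meshgrid(np.arange(560),np.arange(420)),-1).reshape(-1,2)
    z=d['depth'].reshape(-1); T=Tcw(d); p=rays(d,g)*z[:,None]; p=p@T[:3,:3].T+T[:3,3]; p[z<=0]=np.nan
    return p.reshape(420,560,3)
E
python3 - <<'E'
from h import *
t=cv2.imread('pics/top0.png'); s=cv2.imread('pics/side0.png')
a=cv2.resize(t[165:235,160:260],(600,420),interpolation=3)
cv2.imwrite('pics/c1.png',cv2.resize(t[100:240,170:390],None,fx=3.6,fy=3.6,interpolation=3))
cv2.imwrite('pics/c2.png',cv2.resize(s[290:370,170:270],None,fx=7,fy=7,interpolation=3))
cv2.imwrite('pics/c3.png',cv2.resize(s[115:260,150:310],None,fx=4,fy=4,interpolation=3))
d=load('top0'); P=cloud(d)
for n,(u,v) in dict(slice=(196,198),wedge=(365,198),green=(201,299),deck=(287,208),rail=(291,180),newsp=(330,215)).items(): print(n,P[v,u])
d=load('side0'); P=cloud(d)
for n,(u,v) in dict(slice=(238,318),sf=(215,349),deck=(265,220)).items(): print(n,P[v,u])
E
```

```text
slice [0.54060758 0.28944475 0.0070567 ]
wedge [ 0.54076074 -0.25369522  0.00589016]
green [ 0.21837293  0.26945083 -0.0032904 ]
deck [ 0.50270166 -0.00357065  0.05502111]
rail [ 0.59681572 -0.01634434  0.02049203]
newsp [ 0.48635305 -0.14157086  0.00151173]
slice [0.49766642 0.27956889 0.04352075]
sf [0.53088197 0.33325068 0.01157889]
deck [0.49670171 0.00414291 0.04918723]
```

View pics/c1.png

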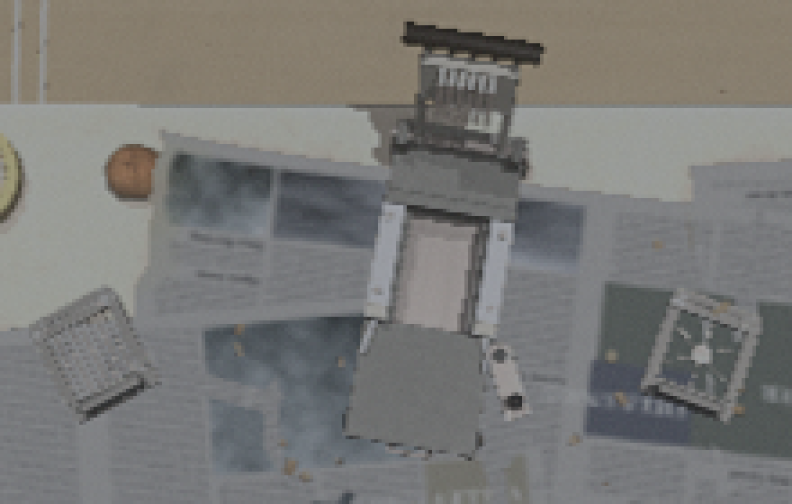

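View pics/c2.png

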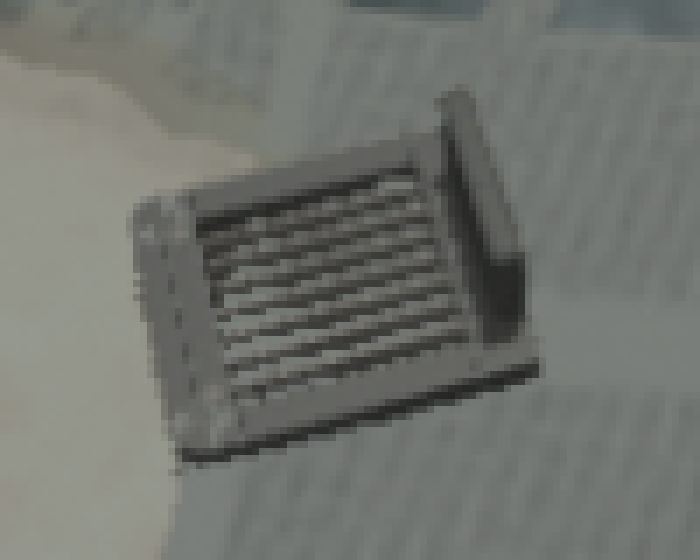

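View pics/c3.png

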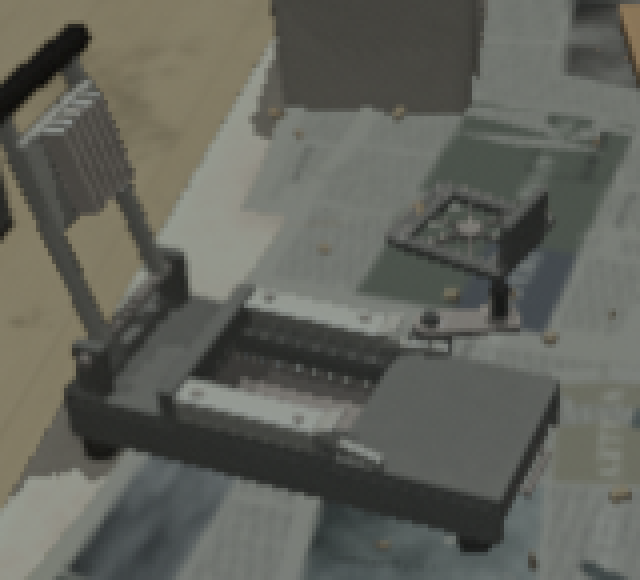

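Candidates in the top view: the grey parallel-blade cassette at (196,198), the grey star-blade one at (365,198) and the green look-alike at (201,299). I choose (196,198). The crop shows a grey frame with parallel blades and its tab towards the robot. The slicer is at (291,180), with its latch arm and knob at (313,211). Next I move the wrist camera over the slicer.

```bash
python3 -m creep '[[[0.3,-0.2,-0.4],-0.3,1],[[1,-0.7,-1],-1,1],[[1.8,-1.3,-1.5],-1.7,1],[[2.6,-1.9,-1.5],-2.4,1],[[3.4,-2.5,-1.5],-3.1,1],[[4.2,-3.1,-1.5],-3.8,1],[[5.0,-3.7,-1.5],-4.5,1],[[5.8,-4.3,-1.5],-5.2,1],[[6.6,-4.9,-1.5],-5.9,1],[[7.4,-5.5,-1.5],-6.6,1],[[8.1,-6.0,-1.5],-7.2,1],[[8.6,-6.3,-1.5],-7.7,1]]'
python3 -m creep '[[[0,0,0],0,1],[[0,0,0],0,1],[[0,0,0],0,1]]'
python3 - <<'E'
from h import *
snap('wrist','w1'); snap('top','top1'); s=telemetry.get_obs(); print(s['time_s'],s['ee_pos'],s['eef_rot'],s['qpos'])
E
```

```text
time_s: 1.35
ee_pos: [0.4805, -0.099, 0.2993]
eef_rot: [-3.141, -0.0, 1.371]
force: [0.9, -0.2, -0.0]
grip_width: 0.0938
time_s: 1.65
ee_pos: [0.4788, -0.1025, 0.2994]
eef_rot: [-3.141, 0.0, 1.364]
force: [0.0, -1.0, -0.3]
grip_width: 0.094
1.75 [ 0.47884493 -0.10268816  0.29958134] [3.14142061e+00 6.75507817e-05 1.36396863e+00] [-2.86026971e-01  1.14230109e-01  1.57029344e+00 -5.40779760e-05
  1.45689226e+00 -7.91931385e-02]
```

View pics/w1.png

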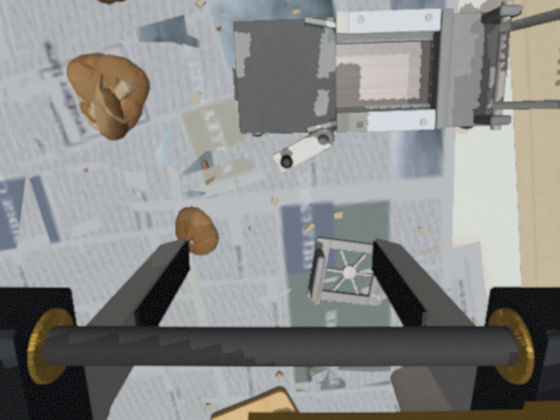

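```bash
python3 - <<'E'
from h import *
t=cv2.imread('pics/w1.png'); t=cv2.convertScaleAbs(t,alpha=1.4,beta=10)
cv2.imwrite('pics/c4.png',cv2.resize(t[0:180,225:445],None,fx=3.3,fy=3.3,interpolation=3))
d=load('w1'); P=cloud(d)
for u,v in [(280,60),(300,100),(380,75),(360,20),(420,20),(360,120),(420,120),(460,70),(288,161)]: print((u,v),P[v,u].round(4))
E
```

```text
(280, 60) [0.5033 0.0183 0.0506]
(300, 100) [ 0.5159 -0.0252  0.0488]
(380, 75) [ 0.6119 -0.0162  0.0164]
(360, 20) [0.5865 0.0363 0.0681]
(420, 20) [0.6438 0.0246 0.0683]
(360, 120) [ 0.5715 -0.0576  0.0684]
(420, 120) [ 0.6325 -0.0702  0.0676]
(460, 70) [ 0.6868 -0.0293  0.049 ]
(288, 161) [ 0.4906 -0.081   0.0899]
```

View pics/c4.png

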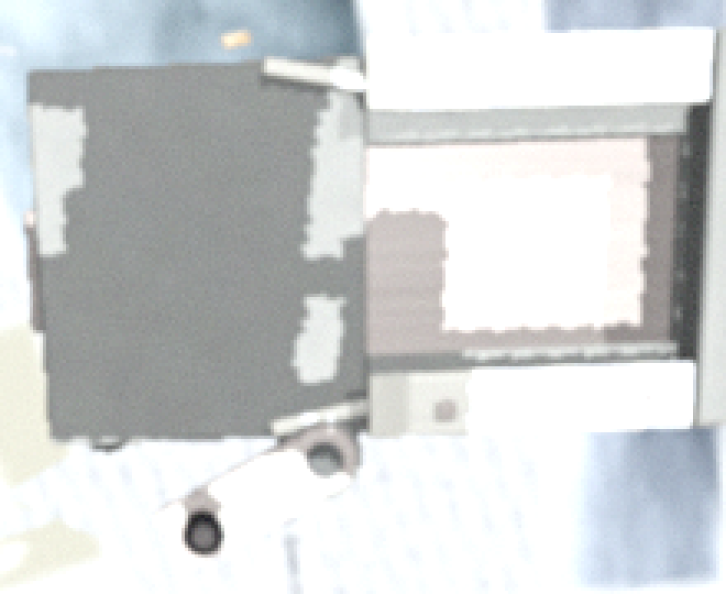

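```bash
python3 - <<'E'
from h import *
d=load('w1'); P=cloud(d)
m=(P[...,2]>.064)&(P[...,2]<.072); 
n,l,st,c=cv2.connectedComponentsWithStats(m.astype(np.uint8),connectivity=4)
for i in range(1,n):
    if st[i,4]>300:
        q=P[l==i]; r=cv2.minAreaRect(q[:,:2].astype(np.float32)*1000); print(st[i],r, q[:,2].mean().round(4)); print(cv2.boxPoints(r).round(1).tolist())
# deck
m=(P[...,2]>.044)&(P[...,2]<.056)
n,l,st,c=cv2.connectedComponentsWithStats(m.astype(np.uint8),connectivity=4)
for i in range(1,n):
    if st[i,4]>300:
        q=P[l==i]; r=cv2.minAreaRect(q[:,:2].astype(np.float32)*1000); print('deck',st[i],r, q[:,2].mean().round(4)); print(cv2.boxPoints(r).round(1).tolist())
m=(P[...,2]>.082)&(P[...,2]<.098)
n,l,st,c=cv2.connectedComponentsWithStats(m.astype(np.uint8),connectivity=4)
for i in range(1,n):
    if st[i,4]>30: q=P[l==i]; print('knob?',st[i],q.mean(0))
s=load('side0')
Q=cloud(s)
m=(Q[...,2]>.006)&(Q[...,2]<.06); m[:280]=0; m[:,:185]=0; m[:,250:]=0;m[360:]=0
q=Q[m]; r=cv2.minAreaRect(q[:,:2].astype(np.float32)*1000); print('cass',r)
q=Q[m&(Q[...,2]>.025)]; r=cv2.minAreaRect(q[:,:2].astype(np.float32)*1000); print('tab',r,q.mean(0))
E
```

```text
[ 337    8  117  125 5590] ((611.7279052734375, -17.489341735839844), (115.81005859375, 113.32820892333984), 80.48895263671875) 0.0682
[[546.2999877929688, -65.19999694824219], [658.0, -84.0], [677.2000122070312, 30.299999237060547], [565.4000244140625, 49.0]]
[ 272  129   62   44 1032] ((509.36260986328125, -75.7121810913086), (66.52228546142578, 21.81258773803711), 16.8417911529541) 0.0658
[[474.3999938964844, -74.9000015258789], [480.70001220703125, -95.80000305175781], [544.4000244140625, -76.5], [538.0, -55.599998474121094]]
deck [ 447   12   52  115 4790] ((699.31787109375, -32.214839935302734), (115.04220581054688, 49.35272216796875), 80.67515563964844) 0.05
[[665.5999755859375, -85.0], [714.2999877929688, -93.0], [733.0, 20.5], [684.2999877929688, 28.5]]
deck [  233    18   203   118 12813] ((555.414306640625, -8.782905578613281), (115.79779052734375, 206.6101837158203), 80.23372650146484) 0.0501
[[443.79998779296875, -48.29999923706055], [647.4000244140625, -83.4000015258789], [667.0, 30.799999237060547], [463.3999938964844, 65.80000305175781]]
deck [  66   58   66   80 2039
[... 413 characters left out ...]
2.1000061035156], [491.70001220703125, -265.29998779296875], [511.6000061035156, -209.3000030517578], [502.3999938964844, -206.0]]
knob? [496   0  27  46 547] [0.71834817 0.00767866 0.08704669]
knob? [493  47  17  66 380] [ 0.70888793 -0.051415    0.08515646]
knob? [488 113  24  18 270] [ 0.70294123 -0.0847325   0.08650392]
knob? [280 155  14  14 144] [ 0.48889035 -0.0814979   0.08994875]
knob? [411 399  40  12 264] [ 0.60502755 -0.40900904  0.08855485]
cass ((553.5948486328125, 260.5335693359375), (118.1047134399414, 186.9342041015625), 17.64044761657715)
tab ((499.55712890625, 271.9385986328125), (10.491351127624512, 60.31859588623047), 27.42036247253418) [0.4983003  0.27599668 0.04167071]
```

The wrist view shows the slicer's deck from column 235 to 337, rows 20–133, and the rails from column 337 to 440. The knob is at (288,161). From this the slicer origin comes out at about (0.587,-0.014) with yaw about -9.6°, and the latch is near -0.45. The wedge cassette is at (350,272). Next I look at the target cassette from close by.

```bash
python3 -m creep '[[[0.4,0,0],-0.4,1],[[1.1,0,0],-1,1],[[1.9,0,0],-1.6,1],[[2.7,0,0.2],-2.3,1],[[3.5,0,0.5],-3,1],[[4.3,0,0.8],-3.6,1],[[5,0,1],-4.2,1],[[5.6,0,1],-4.7,1],[[6,0,1],-4.9,1],[[6,0,1],-4.9,1],[[6,0,1],-4.9,1],[[6,0,1],-4.9,1]]'
python3 - <<'E'
from h import *
snap('wrist','w2'); s=telemetry.get_obs(); print(s['time_s'],s['ee_pos'],s['eef_rot'],s['qpos'])
d=load('w2'); P=cloud(d)
print(P[100:300:20,150:400:25,2].round(3))
E
```

```text
time_s: 2.95
ee_pos: [0.5404, 0.1906, 0.2496]
eef_rot: [3.141, 0.0, 2.048]
force: [-0.3, 0.6, 0.7]
grip_width: 0.0939
3.0 [0.54040054 0.19066636 0.2497166 ] [3.14132357e+00 1.56565392e-04 2.04808402e+00] [ 2.75320021e-01  3.33696344e-01  1.41777865e+00 -1.01056281e-04
  1.38982265e+00 -2.01949517e-01]
[[ 0.005  0.003  0.003  0.002  0.005  0.003  0.003  0.003  0.007 -0.   ]
 [ 0.002  0.004  0.002  0.004  0.003  0.004  0.005  0.003 -0.001  0.001]
 [ 0.003  0.002  0.003  0.003  0.003  0.003  0.003  0.009  0.001  0.   ]
 [ 0.002  0.004  0.003  0.001  0.004  0.004  0.007  0.006  0.012  0.001]
 [ 0.003  0.001  0.001  0.003  0.002  0.005  0.008  0.005  0.008    nan]
 [ 0.004  0.002  0.003  0.003  0.004  0.006  0.006  0.006  0.002  0.007]
 [ 0.006  0.006  0.005  0.004  0.003  0.007  0.005  0.006  0.003  0.003]
 [ 0.003  0.234  0.003  0.005  0.007  0.007  0.007  0.003  0.003  0.004]
 [ 0.259  0.255  0.003  0.005  0.007  0.008  0.003  0.003  0.003  0.238]
 [ 0.281  0.258  0.04   0.003  0.007  0.004  0.004  0.004  0.002  0.008]]
```

View pics/w2.png

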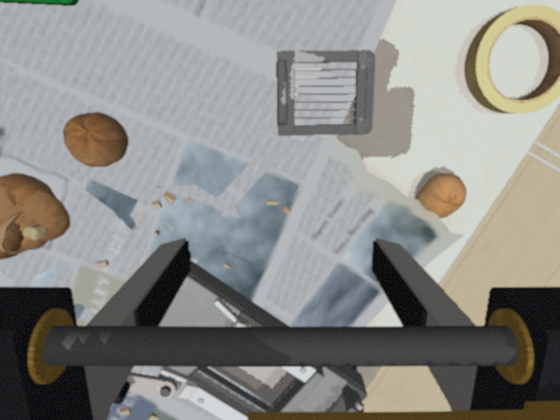

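```bash
python3 - <<'E'
from h import *
d=load('w2'); P=cloud(d)
q=P[30:160,250:400].reshape(-1,3); q=q[~np.isnan(q[:,0])]
print(np.histogram(q[:,2],bins=np.arange(-.01,.06,.005)))
Z=P[...,2]
m=(Z>.035)&(Z<.055); m[:30]=0;m[160:]=0;m[:,:250]=0;m[:,400:]=0
print('tab',m.sum(),P[m].mean(0),cv2.minAreaRect(P[m][:,:2].astype(np.float32)*1000))
m=(Z>.0075)&(Z<.02); m[:30]=0;m[160:]=0;m[:,:250]=0;m[:,400:]=0
print('frame',m.sum(),P[m].mean(0),cv2.minAreaRect(P[m][:,:2].astype(np.float32)*1000))
t=cv2.imread('pics/w2.png')
cv2.imwrite('pics/c5.png',cv2.resize(t[35:150,260:400],None,fx=5,fy=5,interpolation=3))
for p,z in [((277,51),.046),((277,135),.046),((373,52),.012),((373,135),.012)]: print(p,atz(d,[p],z))
E
```

```text
(array([    0,  1930, 10038,  2122,  4570,    83,     0,     0,     0,
           0,   157,   512,     0]), array([-0.01 , -0.005,  0.   ,  0.005,  0.01 ,  0.015,  0.02 ,  0.025,
        0.03 ,  0.035,  0.04 ,  0.045,  0.05 ,  0.055]))
tab 669 [0.49947045 0.27106693 0.04565472] ((499.8232116699219, 270.5372009277344), (9.648014068603516, 59.228023529052734), 28.462135314941406)
frame 5392 [0.54879955 0.28722113 0.01155949] ((545.9276123046875, 280.20220947265625), (100.43898010253906, 110.743896484375), 27.97351837158203)
(277, 51) [[0.47957179 0.3007922  0.046     ]]
(277, 135) [[0.51432529 0.23313707 0.046     ]]
(373, 52) [[0.56305857 0.3487374  0.012     ]]
(373, 135) [[0.60507826 0.27778851 0.012     ]]
```

View pics/c5.png

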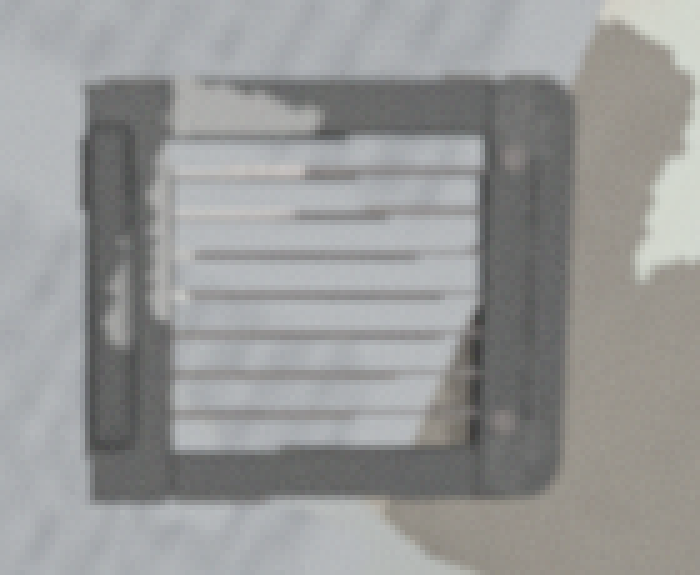

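Seen closely, this is the grey seven-parallel-blade frame. Its tab is at (283,92) and its leading rounded corners are at (373,52) and (373,135). The tab centre is at (0.4997,0.2708) and its yaw is about 28.5°. Now I move above it.

```bash
python3 -m creep '[[[0.4,0,0.3],0,0.6],[[1.0,0,0.8],-0.15,0.6],[[1.5,0,1.5],-0.15,0.6],[[1.8,0,2.2],-0.15,0.6],[[1.8,0,2.8],-0.15,0.6],[[1.8,0,3.2],-0.15,0.6],[[1.8,0,3.2],-0.15,0.6],[[1.8,0,3.2],-0.15,0.6],[[1.8,0,3.2],-0.15,0.6]]'
python3 - <<'E'
from h import *
snap('wrist','w3'); s=telemetry.get_obs(); print(s['time_s'],s['ee_pos'],s['eef_rot'],s['grip_width'],s['force'])
E
```

```text
time_s: 3.9
ee_pos: [0.4997, 0.2716, 0.0911]
eef_rot: [3.139, 0.0, 2.07]
force: [-0.8, -0.3, -1.0]
grip_width: 0.0564
3.95 [0.49958728 0.27172404 0.09098454] [3.13920822e+00 1.24177163e-04 2.07042561e+00] 0.05609343671900651 [-0.00450151 -0.70816225  0.03551953]
```

View pics/w3.png

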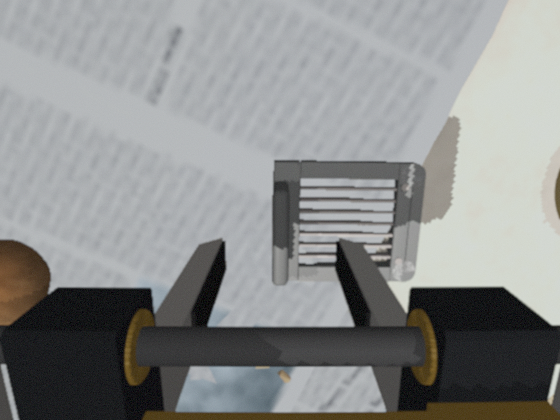

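```bash
python3 - <<'E'
from h import *
d=load('w3'); P=cloud(d); Z=P[...,2]
m=(Z>.038)&(Z<.055); m[:150]=0;m[300:]=0;m[:,:262]=0;m[:,:]&=(np.arange(560)<310)
print('tab',m.sum(),P[m].mean(0),cv2.minAreaRect(P[m][:,:2].astype(np.float32)*1000))
a=atz(d,[(275,192),(288,192),(274,270),(288,270)],.046); print(a)
E
```

```text
tab 1646 [0.49893335 0.27225076 0.04550319] ((499.9869079589844, 270.6352844238281), (9.942039489746094, 59.476741790771484), 28.283185958862305)
[[0.48358251 0.29439209 0.046     ]
 [0.49004019 0.297908   0.046     ]
 [0.50571259 0.25217089 0.046     ]
 [0.51306538 0.25617044 0.046     ]]
```

The tab sits centred between the jaws, at (281,237). I go down and grip it.

```bash
python3 -m creep '[[[0,0,0.4],0,0.6],[[0,0,0.8],0,0.6],[[0,0,1.06],0,0.6],[[0,0,1.06],0,0.6],[[0,0,1.06],0,0],[[0,0,1.06],0,0],[[0,0,1.06],0,0],[[0,0,1.06],0,0],[[0,0,1.06],0,0],[[0,0,1.06],0,0]]' 35
python3 -m creep '[[[0,0,0],0,0],[[0,0,-0.3],0,0],[[0,0,-0.8],0,0],[[0,0,-1.4],0,0],[[0,0,-2.0],0,0],[[0,0,-2.0],0,0],[[0,0,-2.0],0,0]]'
python3 - <<'E'
from h import *
snap('wrist','w4'); snap('side','s4'); s=telemetry.get_obs(); print(s['time_s'],s['ee_pos'],s['eef_rot'],s['grip_width'],s['force'])
t=cv2.imread('pics/w4.png'); u=cv2.imread('pics/s4.png')
cv2.imwrite('pics/m4.png',np.hstack([cv2.resize(t,(400,300)),cv2.resize(u[200:400,140:400],(400,300))]))
E
```

```text
time_s: 4.95
ee_pos: [0.4989, 0.2718, 0.0366]
eef_rot: [3.141, -0.0, 2.071]
force: [0.9, 0.5, -0.7]
grip_width: 0.012
time_s: 5.65
ee_pos: [0.4987, 0.2717, 0.1367]
eef_rot: [3.141, 0.0, 2.071]
force: [0.1, 0.5, -3.1]
grip_width: 0.01
5.75 [0.49818577 0.27144909 0.13516741] [-3.13931910e+00 -1.53431813e-04  2.07105331e+00] 0.009600733199021903 [ 0.60990194 -0.2039944  -3.14853981]
```

View pics/m4.png

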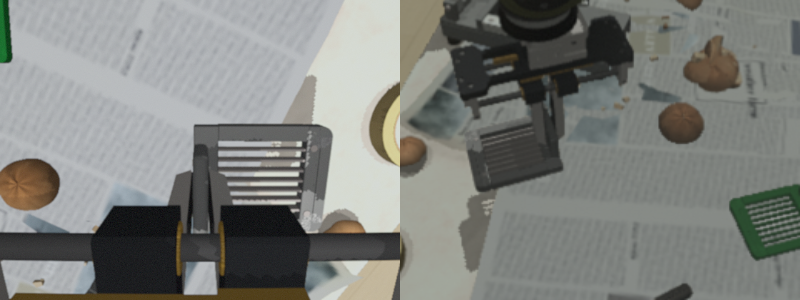

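The tab is gripped at 10 mm opening and the cassette hangs level. I carry it over the slicer deck.

```bash
python3 -m creep '[[[-0.3,-0.2,0],0.3,0],[[-0.8,-0.6,0],0.9,0],[[-1.4,-1.1,0],1.6,0],[[-2.0,-1.5,0],2.3,0],[[-2.6,-2.0,0],3.0,0],[[-3.1,-2.4,0],3.6,0],[[-3.6,-2.8,0],4.2,0],[[-4.0,-3.1,0],4.6,0],[[-4.2,-3.23,0],4.78,0],[[-4.2,-3.23,0],4.78,0],[[-4.2,-3.23,0],4.78,0],[[-4.2,-3.23,0],4.78,0]]'
python3 - <<'E'
from h import *
snap('wrist','w5'); snap('side','s5'); snap('top','t5'); s=telemetry.get_obs(); print(s['time_s'],s['ee_pos'],s['eef_rot'],s['grip_width'],s['force'])
t=cv2.imread('pics/w5.png'); u=cv2.imread('pics/s5.png')
cv2.imwrite('pics/m5.png',np.vstack([t,cv2.resize(u[120:280,120:333],(560,420))])[:,:][::1])
cv2.imwrite('pics/m5.png',np.hstack([cv2.resize(t,(400,300)),cv2.resize(u[100:280,120:360],(400,300))]))
d=load('w5');P=cloud(d);Z=P[...,2]
m=(Z>.095)&(Z<.12); m[:,:200]=0;m[300:]=0; m&=(np.arange(560)<480)[None]
n,l,st,c=cv2.connectedComponentsWithStats(m.astype(np.uint8))
for i in range(1,n):
    if st[i,4]>300: q=P[l==i]; print(st[i],q.mean(0),cv2.minAreaRect(q[:,:2].astype(np.float32)*1000)); A=np.c_[q[:,:2],np.ones(len(q))]; print('slope',np.linalg.lstsq(A,q[:,2],rcond=None)[0])
E
```

```text
time_s: 6.95
ee_pos: [0.4579, 0.0108, 0.1362]
eef_rot: [-3.141, -0.0, 1.405]
force: [-0.7, -0.4, -2.0]
grip_width: 0.0096
7.1 [0.45787975 0.01067147 0.13634209] [-3.14139426e+00 -3.75169673e-05  1.40500506e+00] 0.00970968516268847 [ 0.24290284  0.48655782 -2.68789261]
[  271   173   196   127 15554] [0.51305062 0.01422419 0.1095575 ] ((502.93780517578125, 6.747314453125), (73.38227844238281, 100.67705535888672), 80.45682525634766)
slope [0.03059827 0.04952992 0.09315452]
```

View pics/m5.png

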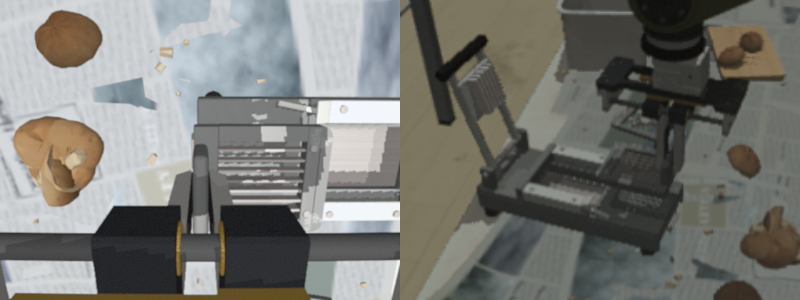

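View pics/w5.png

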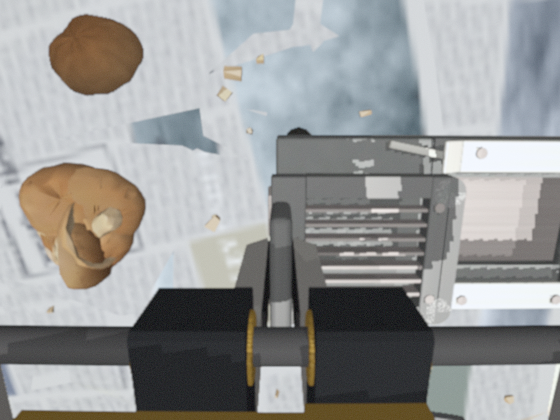

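```bash
cat >> h.py <<'E'
A0=np.radians(-9.55); O=np.array([.5867,-.0138])
def sl(p):
    p=np.atleast_2d(p)[:,:2]-O; c,s=np.cos(A0),np.sin(A0); return np.c_[p[:,0]*c+p[:,1]*s, -p[:,0]*s+p[:,1]*c]*1000
def wd(x,y):
    c,s=np.cos(A0),np.sin(A0); return O+np.array([x*c-y*s,x*s+y*c])/1000
E
python3 - <<'E'
from h import *
t=cv2.imread('pics/w5.png')
cv2.imwrite('pics/c6.png',cv2.resize(t[120:330,260:560],None,fx=2.6,fy=2.6,interpolation=3))
d=load('w5')
for n,p,z in [('deckL',(330,137),.05),('deckL2',(400,137),.05),('lipL',(480,172),.0675),('lipL2',(540,172),.0675),('lipR',(480,283),.0675),('lipR2',(540,283),.0675),('railLout',(500,139),.0675),('railRout',(500,306),.0675),('frameL',(310,175),.1115),('frameL2',(430,176),.1115),('frameLead',(457,230),.1115)]:
    print(n,sl(atz(d,[p],z)).round(1))
print('tcp',sl(d['ee']))
E
```

```text
deckL [[-99.   58.4]]
deckL2 [[-53.   58.5]]
lipL [[-6.5 38.2]]
lipL2 [[31.9 38.4]]
lipR [[  3.9 -37.6]]
lipR2 [[ 45.5 -37.9]]
railLout [[ 3.3 58.7]]
railRout [[ 20.4 -55.1]]
frameL [[-116.5   43.5]]
frameL2 [[-55.7  43.1]]
frameLead [[-38.5  14.5]]
tcp [[-131.12621172    2.9113746 ]]
```

View pics/c6.png

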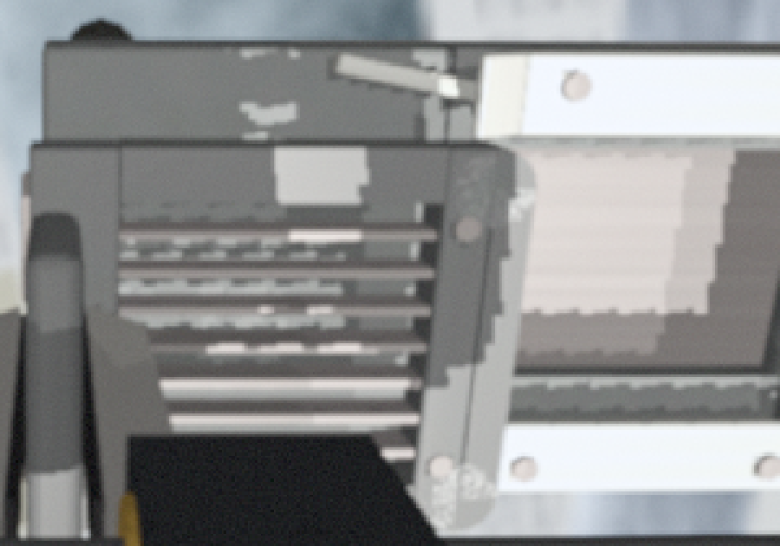

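```bash
python3 -m creep '[[[-0.02,0,0.3],0,0],[[-0.02,0,0.7],0,0],[[-0.02,0,0.9],0,0],[[-0.02,0,0.95],0,0],[[-0.02,0,0.95],0,0],[[-0.02,0,0.97],0,0],[[-0.02,0,0.97],0,0]]'
python3 -m creep '[[[0,0,0.02],0,0],[[0,0,0.02],0,0]]'
python3 -m creep '[[[0,0,0.02],0,0],[[0,0,0.02],0,0]]'
python3 - <<'E'
from h import *
snap('wrist','w6'); snap('side','s6'); s=telemetry.get_obs(); print(s['time_s'],s['ee_pos'],s['eef_rot'],s['grip_width'],s['force'],sl(s['ee_pos']))
t=cv2.imread('pics/w6.png'); u=cv2.imread('pics/s6.png')
cv2.imwrite('pics/m6.png',np.hstack([cv2.resize(t,(400,300)),cv2.resize(u[150:270,160:320],(400,300))]))
E
```

```text
time_s: 7.8
ee_pos: [0.458, 0.0091, 0.0885]
eef_rot: [3.141, -0.0, 1.404]
force: [-0.3, 0.6, -2.2]
grip_width: 0.0098
time_s: 8.0
ee_pos: [0.4577, 0.009, 0.0871]
eef_rot: [3.141, -0.0, 1.404]
force: [0.3, 0.6, -2.6]
grip_width: 0.0099
time_s: 8.2
ee_pos: [0.4578, 0.009, 0.0865]
eef_rot: [3.141, -0.0, 1.404]
force: [-4.1, -0.4, 7.3]
grip_width: 0.0096
8.3 [0.45781984 0.00902176 0.0865233 ] [ 3.14118410e+00 -3.15609584e-05  1.40362518e+00] 0.00971745104052175 [-3.41893469 -0.17055232  7.45038619] [[-130.88035387    1.12319617]]
```

View pics/m6.png

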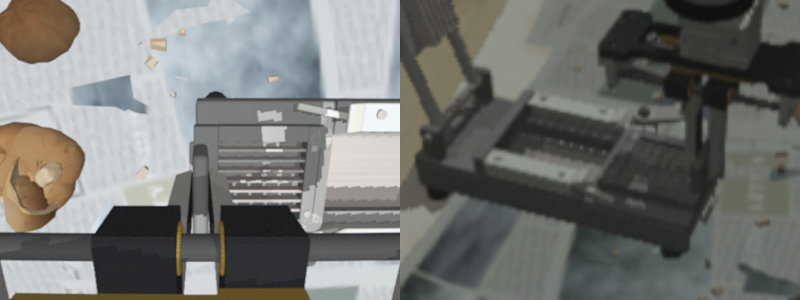

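It touches the deck with about 7 N, level and between the side guides. I slide it in, in stages, with a softer grip.

```bash
python3 -m creep '[[[0,0.05,-0.01],0,0],[[0,0.15,-0.01],0,0],[[0,0.25,-0.01],0,0],[[0,0.35,-0.01],0,0],[[0,0.35,-0.01],0,0]]' 15
python3 -m creep '[[[0,0.1,0],0,0],[[0,0.2,0],0,0],[[0,0.3,0],0,0],[[0,0.4,0],0,0],[[0,0.4,0],0,0]]'
python3 - <<'E'
from h import *
snap('wrist','w7'); s=telemetry.get_obs(); print(s['time_s'],s['ee_pos'],s['eef_rot'],s['grip_width'],s['force'],sl(s['ee_pos']))
E
```

```text
time_s: 8.8
ee_pos: [0.4759, 0.006, 0.0865]
eef_rot: [3.14, -0.0, 1.404]
force: [2.2, -0.6, 1.1]
grip_width: 0.0098
time_s: 9.3
ee_pos: [0.4955, 0.0026, 0.0865]
eef_rot: [3.14, -0.0, 1.404]
force: [0.8, 0.2, 0.6]
grip_width: 0.0097
9.35 [0.49540885 0.00268738 0.08654147] [ 3.14004827e+00 -1.27408330e-04  1.40359340e+00] 0.009911794514862642 [ 2.1688674  -0.6854413   0.21896748] [[-92.76135314   1.11292619]]
```

View pics/w7.png

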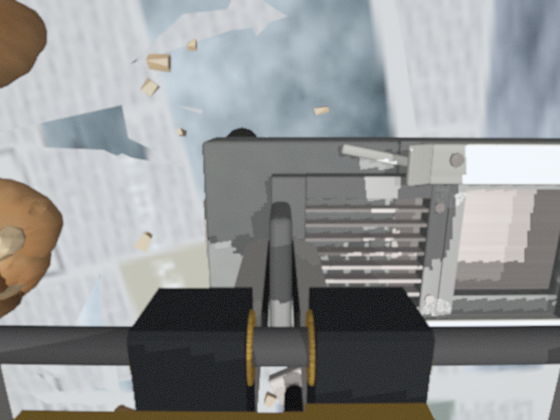

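The leading end, near column 450, has gone under the lips with no side force. I continue.

```bash
python3 -m creep '[[[0,0.1,0],0,0],[[0,0.2,0],0,0],[[0,0.3,0],0,0],[[0,0.4,0],0,0],[[0,0.4,0],0,0]]'
python3 -m creep '[[[0,0.1,0],0,0],[[0,0.2,0],0,0],[[0,0.3,0],0,0],[[0,0.4,0],0,0],[[0,0.5,0],0,0],[[0,0.6,0],0,0],[[0,0.7,0],0,0],[[0,0.7,0],0,0]]'
python3 - <<'E'
from h import *
s=telemetry.get_obs(); print(s['time_s'],s['ee_pos'],s['eef_rot'],s['grip_width'],s['force'],sl(s['ee_pos']))
E
```

```text
time_s: 9.85
ee_pos: [0.5148, -0.0006, 0.0865]
eef_rot: [3.141, -0.0, 1.404]
force: [3.0, 0.3, 1.3]
grip_width: 0.0093
time_s: 10.65
ee_pos: [0.5493, -0.0064, 0.0865]
eef_rot: [3.141, -0.0, 1.404]
force: [1.3, 0.4, 2.7]
grip_width: 0.0096
10.65 [ 0.54927162 -0.00640646  0.08653566] [ 3.14093090e+00 -5.77112770e-05  1.40359922e+00] 0.009605672022106862 [1.31575602 0.38538061 2.69517629] [[-38.13631616   1.08139338]]
```

13 mm remain by my estimate, so I creep forward until it meets the stop.

```bash
python3 -m creep '[[[0,0.06,0],0,0],[[0,0.12,0],0,0],[[0,0.18,0],0,0],[[0,0.2,0],0,0]]'
python3 -m creep '[[[0,0.03,0],0,0],[[0,0.04,0],0,0],[[0,0.04,0],0,0]]'
python3 -m creep '[[[0,0.03,0],0,0],[[0,0.04,0],0,0],[[0,0.04,0],0,0]]'
python3 - <<'E'
from h import *
s=telemetry.get_obs(); print(s['time_s'],s['ee_pos'],s['eef_rot'],s['grip_width'],s['force'],sl(s['ee_pos']))
snap('wrist','w8')
E
```

```text
time_s: 11.05
ee_pos: [0.5584, -0.0079, 0.0865]
eef_rot: [-3.141, 0.0, 1.404]
force: [-6.9, 1.1, 7.2]
grip_width: 0.01
time_s: 11.35
ee_pos: [0.5603, -0.0082, 0.0865]
eef_rot: [-3.141, -0.0, 1.404]
force: [-5.3, 0.5, 6.0]
grip_width: 0.0099
time_s: 11.65
ee_pos: [0.5623, -0.0086, 0.0866]
eef_rot: [-3.141, 0.0, 1.404]
force: [-5.3, 1.3, 6.0]
grip_width: 0.0097
11.65 [ 0.56226246 -0.00858239  0.08655097] [-3.14082948e+00  8.35339639e-06  1.40366404e+00] 0.009728667414851901 [-5.30414992  1.30375329  5.95623379] [[-24.96450877   1.09090959]]
```

View pics/w8.png

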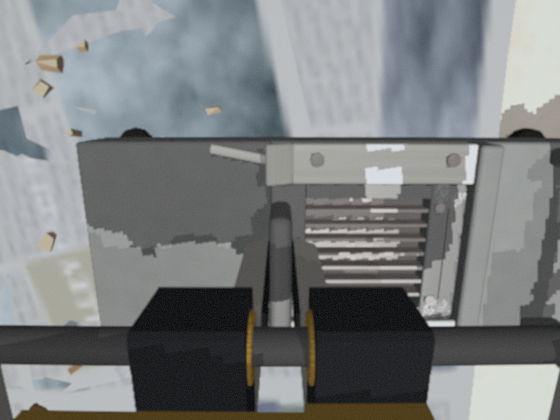

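```bash
python3 - <<'E'
from h import *
t=cv2.imread('pics/w8.png')
cv2.imwrite('pics/c8.png',cv2.resize(cv2.convertScaleAbs(t,alpha=1.3)[130:330,380:540],None,fx=3.5,fy=3,interpolation=3))
d=load('w8');P=cloud(d)
for v in (210,240,270): print([(u,sl(P[v,u])[0,0].round(0),P[v,u,2].round(3)) for u in range(420,510,6)])
E
```

```text
[(420, np.float64(47.0), np.float64(0.061)), (426, np.float64(51.0), np.float64(0.061)), (432, np.float64(53.0), np.float64(0.063)), (438, np.float64(56.0), np.float64(0.062)), (444, np.float64(60.0), np.float64(0.061)), (450, np.float64(62.0), np.float64(0.063)), (456, np.float64(65.0), np.float64(0.063)), (462, np.float64(69.0), np.float64(0.061)), (468, np.float64(70.0), np.float64(0.065)), (474, np.float64(71.0), np.float64(0.07)), (480, np.float64(74.0), np.float64(0.07)), (486, np.float64(77.0), np.float64(0.07)), (492, np.float64(79.0), np.float64(0.071)), (498, np.float64(95.0), np.float64(0.05)), (504, np.float64(98.0), np.float64(0.05))]
[(420, np.float64(49.0), np.float64(0.061)), (426, np.float64(52.0), np.float64(0.062)), (432, np.float64(54.0), np.float64(0.064)), (438, np.float64(58.0), np.float64(0.063)), (444, np.float64(61.0), np.float64(0.062)), (450, np.float64(65.0), np.float64(0.062)), (456, np.float64(67.0), np.float64(0.063)), (462, np.float64(70.0), np.float64(0.063)), (468, np.float64(70.0), np.float64(0.069)), (474, np.float64(72.0), np.float64(0.071)), (48
[... 172 characters left out ...]
504, np.float64(101.0), np.float64(0.051))]
[(420, np.float64(51.0), np.float64(0.059)), (426, np.float64(53.0), np.float64(0.062)), (432, np.float64(57.0), np.float64(0.062)), (438, np.float64(60.0), np.float64(0.062)), (444, np.float64(64.0), np.float64(0.061)), (450, np.float64(66.0), np.float64(0.062)), (456, np.float64(70.0), np.float64(0.062)), (462, np.float64(70.0), np.float64(0.068)), (468, np.float64(72.0), np.float64(0.07)), (474, np.float64(75.0), np.float64(0.07)), (480, np.float64(78.0), np.float64(0.07)), (486, np.float64(94.0), np.float64(0.049)), (492, np.float64(97.0), np.float64(0.05)), (498, np.float64(100.0), np.float64(0.05)), (504, np.float64(104.0), np.float64(0.05))]
```

View pics/c8.png

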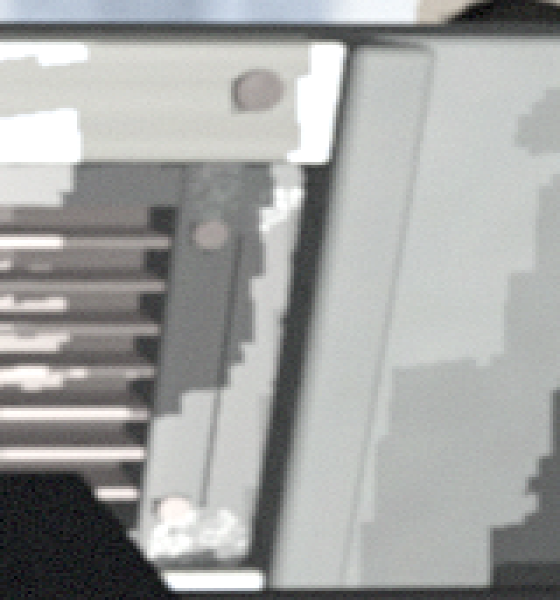

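The leading end is at slicer x ≈ 69–70, and the dark strip at (462,230) is the stop face. I push a little more until the force shows contact.

```bash
python3 -m creep '[[[0,0.02,0],0,0],[[0,0.03,0],0,0],[[0,0.03,0],0,0]]' 25
python3 -m creep '[[[0,0.02,0],0,0],[[0,0.03,0],0,0],[[0,0.03,0],0,0]]'
python3 -m creep '[[[0,0.02,0],0,0],[[0,0.02,0],0,0]]'
```

```text
time_s: 12.0
ee_pos: [0.5628, -0.0087, 0.0865]
eef_rot: [-3.138, 0.0, 1.404]
force: [-13.8, 2.2, 11.5]
grip_width: 0.0099
time_s: 12.3
ee_pos: [0.5629, -0.0087, 0.0865]
eef_rot: [-3.135, 0.0, 1.404]
force: [-26.4, 4.4, 19.2]
grip_width: 0.0096
time_s: 12.5
ee_pos: [0.563, -0.0087, 0.0864]
eef_rot: [-3.132, 0.001, 1.404]
force: [-35.3, 4.8, 25.7]
grip_width: 0.0099
```

Firm contact at slicer x ≈ -24, with about 35 N rising. I relax, release and lift.

```bash
python3 -m creep '[[[0,-0.05,0],0,0],[[0,-0.05,0],0,0],[[0,-0.05,0],0,0.4],[[0,-0.05,0],0,0.4],[[0,-0.05,0],0,0.4],[[0,-0.05,0],0,0.4]]'
python3 -m creep '[[[0,0,-0.3],0,0.4],[[0,0,-0.8],0,0.4],[[0,0,-1.4],0,0.4],[[0,0,-2],0,0.4],[[0,0,-2.4],0,0.4],[[0,0,-2.4],0,0.4]]'
python3 - <<'E'
from h import *
s=telemetry.get_obs(); print(s['time_s'],s['ee_pos'],s['eef_rot'],s['grip_width'],s['force'],sl(s['ee_pos']))
snap('wrist','w9'); d=load('w9'); P=cloud(d); Z=P[...,2]
m=(Z>.09)&(Z<.101); m[300:]=0; m[:,:200]=0; m&=(np.arange(560)<380)[None]
n,l,st,c=cv2.connectedComponentsWithStats(m.astype(np.uint8))
for i in range(1,n):
    if st[i,4]>200: q=P[l==i]; print(st[i],q.mean(0),sl(q.mean(0)),cv2.minAreaRect(sl(q).astype(np.float32)))
E
```

```text
time_s: 13.1
ee_pos: [0.5642, -0.009, 0.0863]
eef_rot: [3.142, -0.0, 1.404]
force: [-0.5, -0.2, 0.1]
grip_width: 0.0361
time_s: 13.7
ee_pos: [0.5652, -0.009, 0.2091]
eef_rot: [3.137, -0.0, 1.404]
force: [0.1, 0.4, 0.1]
grip_width: 0.0375
13.7 [ 0.5651882  -0.00903045  0.20912288] [ 3.13678517e+00 -3.96893294e-04  1.40363701e+00] 0.03750246760905834 [0.06114649 0.38187531 0.14565494] [[-22.00497563   1.13446938]]
[270 171  14  77 983] [ 0.56262566 -0.00928861  0.09554781] [[-24.48917174   0.45473531]] ((-24.719078063964844, -0.9317665100097656), (9.889424324035645, 59.84783172607422), 0.037208441644907)
```

View pics/w9.png

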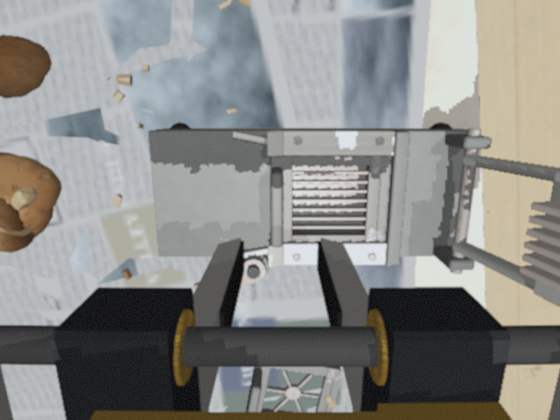

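The cassette's tab is at slicer (-24.7,-0.9), square, with its top at 95.5 mm. That is home within tolerance. The tab in the picture runs down column 277 against rails at rows 140–255, and the knob is at (257,268). Now I close the gripper and go behind the knob.

```bash
python3 -m creep '[[[-0.4,-0.2,0],-0.4,0],[[-1,-0.5,0],-1.2,0],[[-1.7,-0.8,0],-2.1,0],[[-2.31,-0.97,0],-2.9,0],[[-2.31,-0.97,0.4],-3.2,0],[[-2.31,-0.97,1.0],-3.2,0],[[-2.31,-0.97,1.4],-3.2,0],[[-2.31,-0.97,1.4],-3.2,0],[[-2.31,-0.97,1.4],-3.2,0]]'
python3 - <<'E'
from h import *
s=telemetry.get_obs(); print(s['time_s'],s['ee_pos'],s['eef_rot'],s['grip_width'],s['force'],sl(s['ee_pos']))
snap('wrist','w10'); snap('side','s10'); d=load('w10'); P=cloud(d); Z=P[...,2]
m=(Z>.083)&(Z<.096); m[300:]=0
n,l,st,c=cv2.connectedComponentsWithStats(m.astype(np.uint8))
for i in range(1,n):
    if st[i,4]>30: q=P[l==i]; print(st[i],q.mean(0),sl(q.mean(0)))
# plan
def C(th,dd): return np.array([-46,-64])+44*np.array([-np.cos(th),np.sin(th)])-dd*np.array([np.sin(th),np.cos(th)])
p0=sl(s['ee_pos'])[0]; yaw=s['eef_rot'][2]
yt=yaw-A0 # tool x angle in slicer frame
tx=np.array([np.cos(yt),np.sin(yt)]); ty=np.array([np.sin(yt),-np.cos(yt)])
for th,dd in [(-.45,35),(-.45,17),(-.3,14.5),(-.1,14.5),(.1,14.5),(.3,14.5),(.5,14.5),(.7,14.5),(.9,14.5),(1.1,14.5),(1.3,14.5),(1.5,14.5),(1.57,13.5)]:
    v=C(th,dd)-p0; turn=np.degrees(yt-(np.pi/2-th))/8
    print(th,dd,(v@tx/50).round(2),(v@ty/50).round(2),turn.round(2))
t=cv2.imread('pics/w10.png'); u=cv2.imread('pics/s10.png')
cv2.imwrite('pics/m10.png',np.hstack([cv2.resize(t,(400,300)),cv2.resize(u[100:280,160:400],(400,300))]))
E
```

```text
time_s: 14.65
ee_pos: [0.497, -0.1147, 0.1361]
eef_rot: [-3.14, -0.001, 1.85]
force: [-0.6, -1.1, -0.5]
grip_width: 0.0007
14.65 [ 0.4969539  -0.11467659  0.13608704] [-3.14048748e+00 -7.46025463e-04  1.85041484e+00] 0.0006879420047861294 [-0.63087469 -1.14220105 -0.45474869] [[ -71.76606501 -114.36817635]]
[ 413   36   79  110 2165] [ 0.55966719 -0.01037258  0.09264003] [[-27.22680899  -1.10504495]]
[272 168  24  25 451] [ 0.48883016 -0.0812461   0.08992325] [[-85.32362005 -82.74878655]]
-0.45 35 -0.02 0.02 -0.03
-0.45 17 0.34 0.02 -0.03
-0.3 14.5 0.53 -0.01 1.05
-0.1 14.5 0.71 -0.03 2.48
0.1 14.5 0.9 -0.0 3.91
0.3 14.5 1.07 0.06 5.34
0.5 14.5 1.23 0.15 6.78
0.7 14.5 1.37 0.27 8.21
0.9 14.5 1.48 0.42 9.64
1.1 14.5 1.56 0.59 11.07
1.3 14.5 1.6 0.77 12.51
1.5 14.5 1.61 0.95 13.94
1.57 13.5 1.6 1.04 14.44
```

View pics/m10.png

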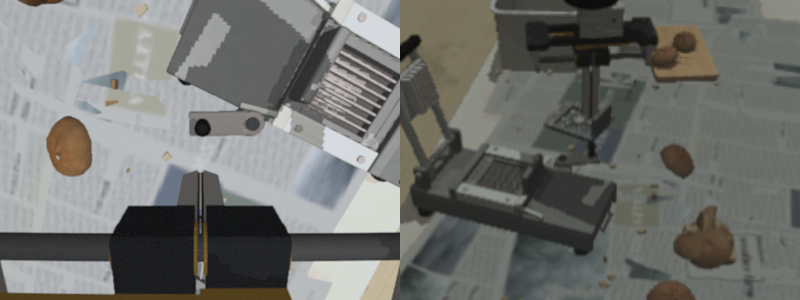

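The knob is straight ahead of the closed fingers, in the left picture at (204,127). I go down beside it, then push it round the first half.

```bash
python3 -m creep '[[[0,0.02,0.3],0,0],[[0,0.02,0.7],0,0],[[0,0.02,0.88],0,0],[[0.15,0.02,0.88],0,0],[[0.3,0.02,0.88],0,0],[[0.3,0.02,0.88],0,0]]'
python3 -m creep '[[[0.13,-0.01,0],0.4,0],[[0.23,-0.03,0],1.05,0],[[0.32,-0.04,0],1.77,0],[[0.41,-0.05,0],2.48,0],[[0.51,-0.04,0],3.2,0],[[0.6,-0.02,0],3.91,0],[[0.69,0.01,0],4.63,0],[[0.77,0.04,0],5.34,0],[[0.85,0.09,0],6.06,0],[[0.93,0.13,0],6.78,0],[[0.93,0.13,0],6.78,0],[[0.93,0.13,0],6.78,0]]'
cat > plan.py <<'E'
from h import *
s=telemetry.get_obs(); print(s['time_s'],s['ee_pos'],s['eef_rot'],s['grip_width'],s['force'],sl(s['ee_pos']))
def C(th,dd): return np.array([-46,-64])+44*np.array([-np.cos(th),np.sin(th)])-dd*np.array([np.sin(th),np.cos(th)])
p0=sl(s['ee_pos'])[0]; yt=s['eef_rot'][2]-A0
tx=np.array([np.cos(yt),np.sin(yt)]); ty=np.array([np.sin(yt),-np.cos(yt)])
for th,dd in [(x,14.5) for x in np.arange(.4,1.55,.1)]+[(1.57,14.5),(1.57,13),(1.57,11)]:
    v=C(th,dd)-p0; turn=np.degrees(yt-(np.pi/2-th))/8
    print(round(th,2),dd,(v@tx/50).round(2),(v@ty/50).round(2),turn.round(2))
E
python3 plan.py
python3 - <<'E'
from h import *
snap('wrist','w11')
E
```

```text
time_s: 15.35
ee_pos: [0.4942, -0.0992, 0.0934]
eef_rot: [3.14, 0.001, 1.851]
force: [-0.5, 0.2, -0.2]
grip_width: 0.0005
time_s: 16.55
ee_pos: [0.4876, -0.0536, 0.0929]
eef_rot: [3.141, -0.0, 0.907]
force: [0.4, -0.2, -0.2]
grip_width: 0.0006
16.55 [ 0.48758127 -0.05357684  0.09293193] [ 3.14087703e+00 -3.93869459e-04  9.07048386e-01] 0.0005788147470137666 [ 0.38202462 -0.19190378 -0.15538703] [[-91.1457532  -55.67019247]]
0.4 14.5 -0.09 0.03 -0.7
0.5 14.5 -0.0 -0.01 0.02
0.6 14.5 0.09 -0.03 0.74
0.7 14.5 0.18 -0.05 1.45
0.8 14.5 0.27 -0.05 2.17
0.9 14.5 0.36 -0.05 2.89
1.0 14.5 0.45 -0.04 3.6
1.1 14.5 0.54 -0.02 4.32
1.2 14.5 0.63 0.01 5.03
1.3 14.5 0.72 0.05 5.75
1.4 14.5 0.8 0.1 6.47
1.5 14.5 0.87 0.16 7.18
1.57 14.5 0.92 0.2 7.68
1.57 13 0.93 0.22 7.68
1.57 11 0.95 0.26 7.68
```

View pics/w11.png

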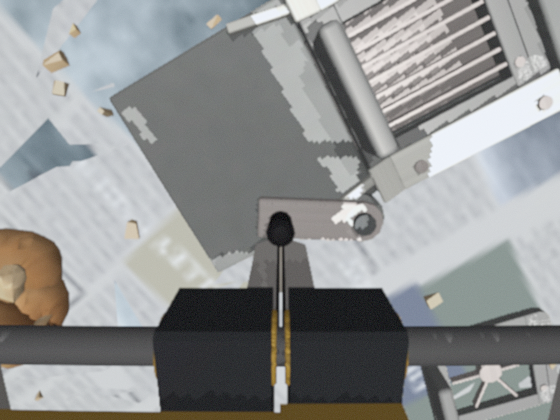

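The latch is turning with the fingers: the knob at (281,228) is right ahead of the tips, and the arm is already over the deck edge. I push the second half.

```bash
python3 -m creep '[[[0.09,-0.03,0],0.74,0],[[0.18,-0.05,0],1.45,0],[[0.27,-0.05,0],2.17,0],[[0.36,-0.05,0],2.89,0],[[0.45,-0.04,0],3.6,0],[[0.54,-0.02,0],4.32,0],[[0.63,0.01,0],5.03,0],[[0.72,0.05,0],5.75,0],[[0.8,0.1,0],6.47,0],[[0.87,0.16,0],7.18,0],[[0.87,0.16,0],7.18,0],[[0.87,0.16,0],7.18,0]]'
python3 plan.py
python3 - <<'E'
from h import *
snap('wrist','w12')
E
```

```text
time_s: 17.8
ee_pos: [0.5205, -0.0245, 0.0925]
eef_rot: [3.142, -0.0, -0.095]
force: [0.5, -0.9, -0.1]
grip_width: 0.0006
17.8 [ 0.52049486 -0.0244987   0.09247645] [ 3.14154195e+00 -3.88337307e-05 -9.47075828e-02] 0.0005808496526809345 [ 0.51042492 -0.87820904 -0.05730239] [[-63.51261416 -21.53441134]]
0.4 14.5 -0.63 0.73 -7.87
0.5 14.5 -0.61 0.64 -7.15
0.6 14.5 -0.58 0.55 -6.44
0.7 14.5 -0.54 0.47 -5.72
0.8 14.5 -0.5 0.39 -5.0
0.9 14.5 -0.45 0.31 -4.29
1.0 14.5 -0.39 0.24 -3.57
1.1 14.5 -0.32 0.17 -2.86
1.2 14.5 -0.25 0.12 -2.14
1.3 14.5 -0.17 0.07 -1.42
1.4 14.5 -0.09 0.03 -0.71
1.5 14.5 -0.0 -0.01 0.01
1.57 14.5 0.06 -0.03 0.51
1.57 13 0.09 -0.02 0.51
1.57 11 0.13 -0.02 0.51
```

View pics/w12.png

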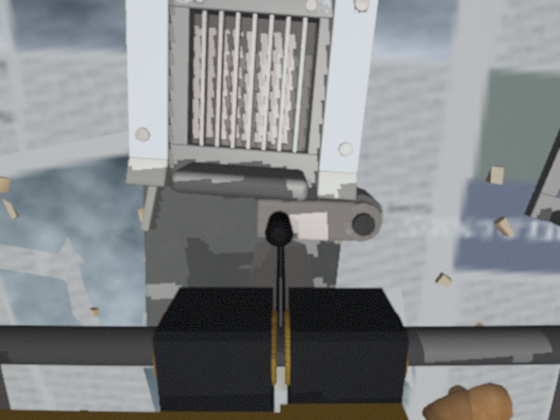

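Nearly across: knob at (279,230), pivot at (363,225), arm just behind the tab. I push on to the stop.

```bash
python3 -m creep '[[[0.03,-0.01,0],0.25,0],[[0.06,-0.02,0],0.5,0],[[0.09,-0.02,0],0.5,0],[[0.12,-0.02,0],0.5,0],[[0.12,-0.02,0],0.5,0]]'
python3 -m creep '[[[0.02,0,0],0,0],[[0.04,0,0],0,0],[[0.04,0,0],0,0]]'
```

```text
time_s: 18.35
ee_pos: [0.524, -0.0239, 0.092]
eef_rot: [3.141, 0.007, -0.166]
force: [-18.9, 0.1, 10.9]
grip_width: 0.0005
time_s: 18.65
ee_pos: [0.5246, -0.0239, 0.0918]
eef_rot: [3.141, 0.011, -0.165]
force: [-29.8, 2.5, 18.0]
grip_width: 0.0004
```

It's at the stop, with the force rising to 30 N. I back off, lift clear and check.

```bash
python3 -m creep '[[[-0.15,0,0],0,0],[[-0.4,0,0],0,0],[[-0.7,0,0],0,0],[[-1,0,-0.4],0,0],[[-1.2,0,-1],0,0],[[-1.2,0,-1.6],0,0],[[-1.2,0,-2.2],0,0],[[-1.2,0,-2.6],0,0],[[-1.2,0,-2.6],0,0],[[-1.2,0,-2.6],0,0],[[-1.2,0,-2.6],0,0]]'
python3 - <<'E'
from h import *
s=telemetry.get_obs(); print(s['time_s'],s['ee_pos'],s['eef_rot'],s['force'],np.abs(s['joint_vel']).max())
snap('wrist','w13'); snap('top','t13'); snap('side','s13'); d=load('w13'); P=cloud(d); Z=P[...,2]
m=(Z>.084)&(Z<.101); m[300:]=0
n,l,st,c=cv2.connectedComponentsWithStats(m.astype(np.uint8))
for i in range(1,n):
    if st[i,4]>30: q=P[l==i]; print(st[i],q.mean(0).round(4),sl(q.mean(0)).round(1),cv2.minAreaRect(sl(q).astype(np.float32)))
kn=[P[l==i] for i in range(1,n) if 60<st[i,4]<500]
E
```

```text
time_s: 19.75
ee_pos: [0.469, -0.0142, 0.2212]
eef_rot: [3.141, 0.002, -0.168]
force: [-0.6, -0.2, -0.9]
grip_width: 0.0002
19.75 [ 0.46898521 -0.01424105  0.22121546] [ 3.14146066e+00  1.81039158e-03 -1.67809149e-01] [-0.61259473 -0.17279541 -0.85175242] 0.00411473125411696
[ 214   77   82   15 1193] [ 0.5616 -0.0109  0.0951] [[-25.2  -1.3]] ((-24.99261474609375, -1.0300559997558594), (60.17291259765625, 9.790902137756348), 89.91275787353516)
[271 104  18  18 251] [ 0.5382 -0.0257  0.0901] [[-45.9 -19.8]] ((-45.75239181518555, -19.53616714477539), (13.073908805847168, 12.703245162963867), 89.7310562133789)
```

View pics/w13.png

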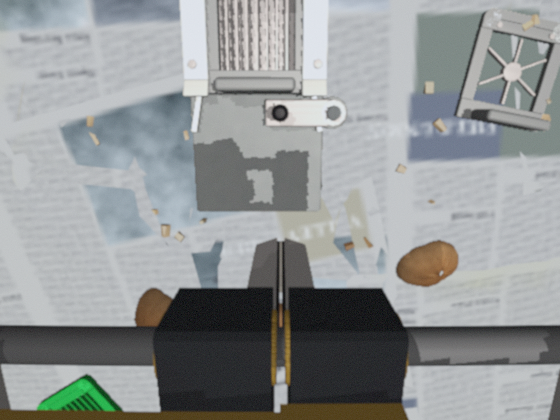

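View pics/s13.png

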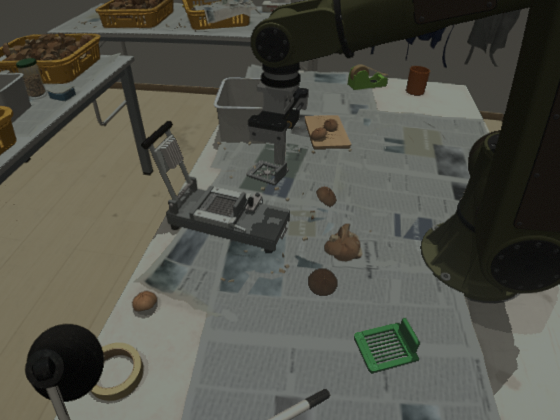

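The last pictures show the cassette under both rails, with its tab at (255,84). The latch is straight across behind it: knob at (280,113), pivot at (333,113). The wedge cassette and the mushrooms look unmoved, and the gripper is clear of everything. I hand in.

```bash
python3 - <<'E'
from h import *
print(ctrl.hand_in())
E
```

```text
the job is handed in; nothing more can be done
None
```

I slid the parallel-blade cassette under the guide rails to the stop and swung the latch fully across behind it, then handed the job in at about 20 s of the 53 s allowed. The hand-in reports no verdict, so the result rests on my own checks below.

- **Cassette:** I gripped it by its pull tab, and at the stop the contact force rose to 35 N. The tab then measured (-25.0, -1.0) mm in the slicer's frame, against (-25, 0) for home. Its top was at 95 mm, where 96 mm was expected, and it was square to within about 0.002 rad.
- **Latch:** I pushed the knob round with the closed gripper until it met its stop at about 30 N. The knob measured (-45.9, -19.8) mm, which puts the joint at about 1.57 rad.
- **Rest of the scene:** The gripper was clear of everything, with no force beyond sensor noise. The wedge cassette and the mushrooms looked unmoved in the pictures; I did not measure their positions again.
- **Accuracy:** No check failed or disagreed. All positions depend on the camera calibration, which is good to about 2 mm.

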